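# Clear the leather bench of offcuts

### The arm

A 7-joint arm with a two-finger parallel gripper is mounted at the origin on the work surface. World frame = base frame: x ahead of the robot, y to its left, z up, the work surface at z = 0. Lengths are in m, angles in rad, forces in N, time in s.
With the tool pointing down it reaches from about 0.425 to 0.95 m from the base axis. Payload 4.7 kg.
Tool frame: the origin (TCP) lies between the finger pads; the fingertips stand 25 mm ahead of it and the grasp point (between the pads) lies 6 mm ahead of it; z points along the fingers, y is the line along which they close (so a half turn about z gives the same grasp; the last joint's range is limited). The gripper opens to 85 mm and grips with 20 to 120 N. Pads are 22 mm wide; open, the fingers measure 114 mm over their backs; the gripper's body (76 mm by 85 mm) begins 54 mm behind the grasp point. The pads swing forward as they close: fully open they stand 13 mm farther back than shut.
Start: joints at [1.234, 0.469, -0.049, 1.532, 0.024, 1.141, -0.082], TCP at [0.205, -0.643, 0.256] pointing down, gripper open.
Joint ranges: [-2.59, 2.59], [-0.33, 1.99], [-1.39, 1.29], [0.1, 2.45], [-1.04, 4.18], [0.21, 1.99], [-2.66, 2.66]. Speed limits (rad/s): [2.57, 2.57, 3.14, 3.14, 3.14, 3.14, 3.14].

### API

Orientations are given as a 3x3 rotation matrix whose columns are the frame's x, y, z axes.
In Python, from rig import * gives the robot as it stands. Calls block until the motion is done:
- movep(position, orientation): joint-space move of the TCP to a pose.
- move_l(position, attitude=None, feed=0.15, until_force=None): straight line of the TCP; attitude=None keeps the orientation; feed is the mean speed in m/s. With until_force (N) it stops when the force on the tool has changed by that much, and returns True; else False.
- move_joints(angles): joint-space move.
- command_gripper(opening, newtons=None): finger opening in m; newtons is the grip in N (None keeps the last); returns when the fingers have stopped.
- sleep(seconds).
- inverse_kinematics(position, orientation): joint angles nearest the present ones, or None.
- sense(): the state.
- camera(name): name is "side" or "top"; returns (picture, depth): 480x640x3 uint8, red, green, blue; 480x640 float32, m along the optical axis (not along the pixel's ray), 0 where there is no reading.
- camera_params(name): a dict with "K" (3x3 intrinsics, pixels), "dist" ([k1, k2, p1, p2, k3] as OpenCV has them; the pictures are not rectified), "position" and "rotation" of the camera in the world. Camera axes: x right, y down, z forward; pixel columns grow to the right and rows downward; lengths in m; the calibration is good to about 2 mm. A picture is of the moment at which its call begins. camera_params takes no time and is no camera call.
A pose or a line that the arm cannot do raises Unreachable and nothing moves.
- finish_job(): hands the job in; it is judged then, once.
The state is a dict: "time_s": time; "joint_pos": joint angles; "qd": joint speeds; "joint_efforts": joint torques, N m; "position": TCP position; "tcp_rot": TCP orientation; "wrist_force": force on the tool from outside, world axes, zero at the start; "ft_torque": the same for the moment, N m; "finger_gap": finger opening in m; "gripper_force": force on a finger pad.
Only numpy, scipy, OpenCV 4.12 (cv2) and the standard library are available. Lean on these libraries where they do the work, as an engineer would, in place of code of your own. Each camera call takes 0.05 s, during which the arm holds its last target. There are 200 camera calls.

### The job

Clear the waste off the leatherworker's bench: draw the used wooden punching block out from under the bench press without knocking the press's ram, and get the round and the L-shaped plywood offcut off the stone slab, so that all three finish lying inside the scrap tray beside the slab. Leave the thread spool, the wax cake, the mallet and the glue tin where they stand.

Things in the scene. Friction and masses are not known exactly. Their poses are not given: they have to be found in the camera images.
- press: Green bench arbor press, fixed. Origin on the table under the ram's vertical axis; throat opens to its own -x, column at x +105 to +165 mm. Round steel anvil, radius 55 mm, centred on the origin, flat top 65 mm above the table. The head overhangs the anvil (from x -38 mm, 75 mm wide, underside 235 mm above the table); lever on its -y side, above 200 mm.
- ram: Upright steel ram of the press with a round punch holder of 36 mm diameter at its foot. Origin at the centre of its lower end, 170 mm above the table, i.e. 105 mm above the anvil, on the anvil's axis. Geared to the lever: it should not be knocked.
- block: Used wooden punching block, loose, 85 (its x) x 45 (its y) x 40 mm high, lying flat on the press's anvil under the ram, about 0.1 kg. Origin at the centre of its underside; there are 65 mm between its top and the ram. Its x axis points roughly away from the robot, so it can be gripped over its 45 mm with the tool tilted.
- slab: Fixed stone tooling slab with a white cutting board, 360 (its x) x 280 (its y) mm, flat top 50 mm above the table. Origin at the centre of its underside on the table. The scrap tray stands against its -y side.
- tray: Fixed open scrap tray, grey plastic, 340 (its x) x 260 (its y) x 45 mm high, walls and floor 4 mm. Origin at the centre of its underside on the table, axes parallel to the slab's. Its +y wall stands 1 mm from the slab's -y side, its rim 5 mm lower than the slab's top, so things can be pushed off the slab into it.
- ell: L-shaped plywood offcut, loose, 20 mm thick, flat on the slab, 0.075 kg. Overall 90 (its x) x 105 (its y) mm; origin at the centre of that rectangle, on the underside. Long leg 38 mm wide along its -x side, full 105 mm; short leg 38 mm wide along its +y side, full 90 mm, so its +y side, turned roughly away from the tray, is straight.
- disc: Round plywood offcut, loose, 100 mm diameter, 20 mm thick, lying flat on the slab, about 0.095 kg. Origin at the centre of its underside. Too wide to grip across.
- spool: Thread spool standing on the slab near its -x edge, 40 mm diameter, 62 mm high, origin under its centre. To be left alone.
- wax: Round amber cake of wax on the slab near its +x edge, 42 mm diameter, 30 mm high, origin under its centre. To be left alone.
- mallet: Mallet lying on the table to the robot's right beyond the tray: white head 60 mm diameter, 95 mm long, dark handle 190 mm along its -x. Origin on the table under the head's centre. To be left alone.
- tin: Closed glue tin standing on the table at the robot's left, 90 mm diameter, 110 mm high, origin under its centre. To be left alone.

How it is judged:
At the end, for the whole second after the job is handed in: Block, L-shaped and round offcut rest inside the tray, not touching the slab: origins at least 15 mm (block) or 30 mm (the others) inside the tray's inner walls and under 58 mm above its underside. Spool, wax, mallet and tin are within 25 mm of their starts (x of block in the frame of tray between -0.151 and 0.151 m and y of block in the frame of tray between -0.111 and 0.111 m and z of each of block, ell, disc in the frame of tray below 0.058 m and contact force between each of block, ell, disc and slab below 0.05 N and linear speed of each of block, ell, disc below 0.02 m/s and x of ell in the frame of tray between -0.136 and 0.136 m and y of ell in the frame of tray between -0.096 and 0.096 m and x of disc in the frame of tray between -0.136 and 0.136 m and y of disc in the frame of tray between -0.096 and 0.096 m and distance of each of spool, wax, mallet, tin from where it was at the start of the episode below 0.025 m).
It fails at once if the thread spool or the wax cake is moved by more than 25 mm (distance of any of spool, wax from where it was at the start of the episode above 0.025 m).
It fails at once if the mallet or the glue tin is moved by more than 25 mm (distance of any of mallet, tin from where it was at the start of the episode above 0.025 m).
It fails at once if the spool or the tin is tipped over (angle between any of spool, tin's own z axis and vertical above 0.5 rad).
It fails at once if the press's ram is knocked (contact force above 8 N) (contact force between ram and anything else above 8 N).
It also fails if it takes over 70 s, if anything falls off the work surface, if the arm or the gripper's body presses on something with over 40 N, if the wrist force passes 120 N, or if a joint passes its speed limit or range.

## Working session

There is one attempt and no reset: what is moved stays moved. The work goes in short steps, each a Python script; the robot and the scene stay as the last script left them, time stands still between calls to the robot, and variables do not carry over. Pictures are saved under pics/ and viewed, at most 10 in all, crops included, and the job is handed in when it is done.

```bash
ls; mkdir -p pics; cat > h.py <<'E'
from rig import *
import numpy as np, cv2
def snap(name,fn=None):
    im,d=camera(name)
    if fn: cv2.imwrite('pics/'+fn,im[:,:,::-1])
    return im,d
def cloud(name,d):
    p=camera_params(name);K=np.array(p['K'],float);v,u=np.mgrid[0:480,0:640]
    uv=np.stack([u,v],-1).reshape(-1,1,2).astype(np.float64)
    n=cv2.undistortPoints(uv,K,np.array(p['dist'],float)).reshape(480,640,2)
    c=np.dstack([n*d[...,None],d])
    w=c@np.array(p['rotation']).T+np.array(p['position']); w[d==0]=np.nan
    return w
E
python3 - <<'E'
from h import *
for n in('top','side'):
    im,d=snap(n,n+'0.png'); np.savez(n+'0.npz',im=im,d=d,w=cloud(n,d)); print(n,camera_params(n)['position'],np.array(camera_params(n)['rotation']).round(2).tolist())
s=sense();print(s['time_s'],s['position'],s['tcp_rot'])
E
```

```text
pics
top [ 0.47977865 -0.02887528  1.31788014] [[0.01, -1.0, 0.06], [-1.0, -0.01, -0.01], [0.01, -0.06, -1.0]]
side [-0.29345017  0.3501054   0.94962189] [[-0.41, -0.61, 0.68], [-0.91, 0.29, -0.29], [-0.02, -0.74, -0.67]]
0.1 [ 0.20439313 -0.64283961  0.25536744] [[ 9.52985793e-01  3.03014507e-01 -5.36053595e-04]
 [ 3.03014980e-01 -9.52984440e-01  1.60622890e-03]
 [-2.41400764e-05 -1.69314559e-03 -9.99998566e-01]]
```

View pics/top0.png

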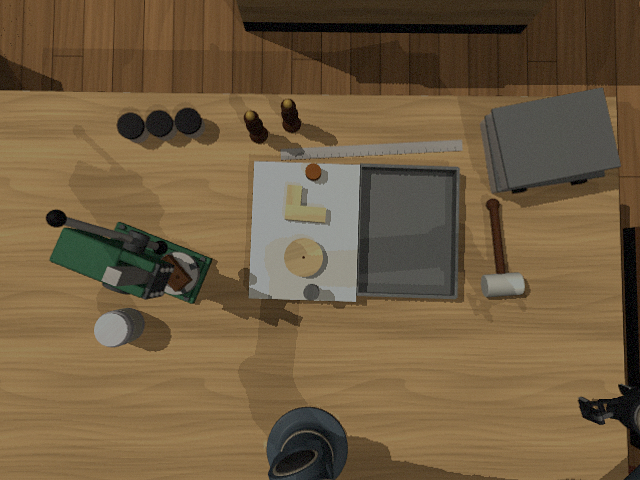

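View pics/side0.png

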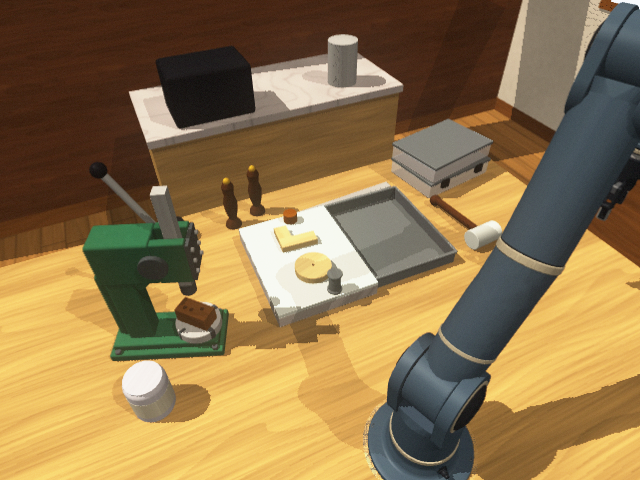

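Top view: disc about (304,257), L about (305,205), spool (312,292), wax (313,172), tray x 358–460 and y 166–298, block about (178,272) under the press ram, tin (113,328), mallet head (503,285). The side view shows the block's top at about (195,313). Next I'll measure them from depth.

```bash
cat > m.py <<'E'
from h import *
T=np.load('top0.npz');S=np.load('side0.npz')
def rect(P):
    c,s,a=cv2.minAreaRect(P[:,:2].astype(np.float32)*1000);return np.round(c,1),np.round(s,1),round(a,2)
def sel(D,box,zr,f=None):
    w=D['w'];u0,v0,u1,v1=box;m=np.zeros((480,640),bool);m[v0:v1,u0:u1]=1
    m&=(w[...,2]>zr[0])&(w[...,2]<zr[1])
    if f is not None:m&=f(cv2.cvtColor(D['im'],cv2.COLOR_RGB2HSV).astype(int))
    m=cv2.morphologyEx(m.astype(np.uint8),cv2.MORPH_OPEN,np.ones((2,2)))
    n,l,st,_=cv2.connectedComponentsWithStats(m);k=1+st[1:,4].argmax()
    return w[l==k]
yel=lambda h:(h[...,1]>50)
for nm,D,b,z,f in [('slabtop',T,(235,150,375,310),(.042,.058),None),('tray',T,(345,150,475,310),(.036,.05),None),('tray(all)',T,(361,150,475,310),(-.005,.05),lambda h:h[...,1]<50),
 ('disc',T,(270,230,335,285),(.06,.08),yel),('ell',T,(270,175,335,228),(.06,.08),yel),
 ('spool',T,(295,275,330,305),(.09,.13),None),('wax',T,(300,160,330,185),(.065,.1),None),
 ('tin',T,(85,300,150,355),(.1,.12),None),('mallet',T,(470,260,530,305),(.03,.07),None),
 ('block',T,(150,240,210,300),(.095,.115),yel),('blockS',S,(165,290,225,335),(.095,.115),yel),('anvil',T,(150,240,210,300),(.058,.072),None),
 ('anvilS',S,(165,290,230,350),(.058,.072),None),('base',T,(100,200,220,320),(.008,.04),lambda h:(h[...,1]>80)&(h[...,0]>45)&(h[...,0]<90)),('head',T,(40,200,200,300),(.22,.45),lambda h:(h[...,1]>80)&(h[...,0]>45)&(h[...,0]<90))]:
    try:
        P=sel(D,b,z,f);print(nm,len(P),'mean',P.mean(0).round(4),*rect(P))
        if len(P)>20: (c,r)=cv2.minEnclosingCircle(P[:,:2].astype(np.float32)*1000); print('    circ',np.round(c,1),round(r,1), 'box',cv2.boxPoints(cv2.minAreaRect(P[:,:2].astype(np.float32)*1000)).round().tolist())
    except Exception as e: print(nm,e)
E
python3 m.py
python3 - <<'E'
from h import *
T=np.load('top0.npz');S=np.load('side0.npz')
a=cv2.resize(T['im'][215:315,40:220],None,fx=4,fy=4);b=cv2.resize(S['im'][200:360,80:240],None,fx=3.75,fy=3.75)[:, :]
cv2.imwrite('pics/c1.png',a[...,::-1]);cv2.imwrite('pics/c2.png',b[...,::-1])
E
```

```text
slabtop 12213 mean [nan nan nan] [569.   -3.9] [300.6 375.6] 86.87
    circ [569.   -3.2] 240.1 box [[373.0, -144.0], [748.0, -164.0], [765.0, 136.0], [390.0, 156.0]]
tray 770 mean [nan nan nan] [ 503.8 -342.3] [177.3 416. ] 49.25
    circ [ 559.  -278.2] 208.1 box [[288.0, -274.0], [604.0, -545.0], [719.0, -411.0], [404.0, -139.0]]
tray(all) 12706 mean [nan nan nan] [nan nan] [nan  0.] nan
    circ [ 569.3 -269.9] 219.1 box [[nan, nan], [nan, nan], [nan, nan], [nan, nan]]
disc 1183 mean [nan nan nan] [505.1  11.8] [87.5 96.1] 33.28
    circ [498.9   9.9] 50.2 box [[442.0, 28.0], [495.0, -52.0], [568.0, -4.0], [515.0, 76.0]]
ell 903 mean [nan nan nan] [637.7   3.1] [105.4  88.9] 83.67
    circ [638.4   3.3] 66.3 box [[588.0, -44.0], [676.0, -54.0], [688.0, 51.0], [599.0, 60.0]]
spool 199 mean [ 0.4112 -0.0113  0.1033] [407.3 -10.5] [45.3 37.2] 0.34
    circ [407.6 -11.3] 23.4 box [[385.0, 8.0], [385.0, -29.0], [430.0, -29.0], [430.0, 8.0]]
wax 212 mean [ 0.72   -0.0139  0.0761] [721.  -13.2] [37.5 38.8] 0.73
    circ [723.1 -14.3] 22.9 box [[702.0, 6.0], [703.0, -33.0], [740.0, -32.0
[... 565 characters left out ...]
ox [[nan, nan], [nan, nan], [nan, nan], [nan, nan]]
anvil 592 mean [0.4601 0.314  0.0623] [452.4 322.9] [ 78.3 113.2] 78.59
    circ [453.8 337.5] 59.0 box [[389.0, 296.0], [500.0, 273.0], [516.0, 350.0], [405.0, 372.0]]
anvilS 635 mean [nan nan nan] [461.1 319.1] [ 78.8 143.4] 30.5
    circ [472.8 323.3] 74.5 box [[391.0, 361.0], [464.0, 237.0], [531.0, 277.0], [459.0, 401.0]]
base 263 mean [nan nan nan] [439.9 288. ] [ 13.1 127.7] 67.56
    circ [439.4 288. ] 64.4 box [[378.0, 306.0], [496.0, 258.0], [501.0, 270.0], [383.0, 318.0]]
head 2857 mean [nan nan nan] [483.2 397.9] [199.1  74.3] 68.77
    circ [483.3 397.2] 105.5 box [[413.0, 319.0], [482.0, 292.0], [554.0, 477.0], [485.0, 504.0]]
```

View pics/c1.png

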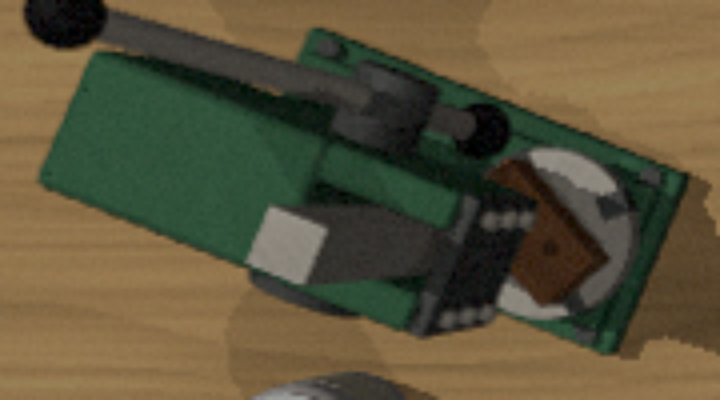

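View pics/c2.png

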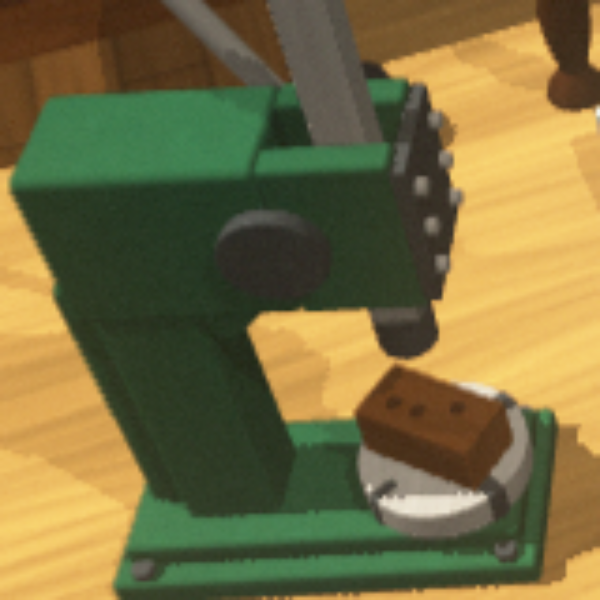

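The close-ups show the block's long axis pointing away from the robot. Its top corners in the side crop are about (398,365), (510,408), (487,440) and (358,410), and the throat is open towards −y. I'll refine by intersecting rays with the known height planes, and check reach.

```bash
cat >> h.py <<'E'
def rp(name,px,z):
    p=camera_params(name);n=cv2.undistortPoints(np.array(px,np.float64).reshape(-1,1,2),np.array(p['K'],float),np.array(p['dist'],float)).reshape(-1,2)
    r=np.c_[n,np.ones(len(n))]@np.array(p['rotation']).T;o=np.array(p['position'])
    return (o+r*((z-o[2])/r[:,2])[:,None])[:,:2]
def mask_rect(name,im,box,f,z,show=None):
    hsv=cv2.cvtColor(im,cv2.COLOR_RGB2HSV).astype(int);u0,v0,u1,v1=box;m=np.zeros((480,640),np.uint8)
    m[v0:v1,u0:u1]=f(hsv)[v0:v1,u0:u1]
    n,l,st,_=cv2.connectedComponentsWithStats(m);k=1+st[1:,4].argmax();v,u=np.nonzero(l==k)
    P=(rp(name,np.c_[u,v],z)*1000).astype(np.float32);return P,cv2.minAreaRect(P),cv2.minEnclosingCircle(P)
def tilt(yaw,t):  # tool z pointing along yaw, t below horizontal; y horizontal
    z=np.array([np.cos(yaw)*np.cos(t),np.sin(yaw)*np.cos(t),-np.sin(t)]);y=np.array([-np.sin(yaw),np.cos(yaw),0])
    return np.c_[np.cross(y,z),y,z]
E
python3 - <<'E'
from h import *
T=np.load('top0.npz');S=np.load('side0.npz')
yel=lambda h:(h[...,1]>60)&(h[...,0]>10)&(h[...,0]<40)
for n,b,f,z in [('slab',(235,150,375,310),lambda h:(h[...,1]<45)&(h[...,2]>150),.05),('disc',(270,230,335,285),yel,.07),('ell',(270,175,335,228),yel,.07)]:
    P,r,c=mask_rect('top',T['im'],b,f,z);print(n,len(P),np.round(r[0],1),np.round(r[1],1),round(r[2],1),'circ',np.round(c[0],1),round(c[1],1),'mean',P.mean(0).round(1))
    if n!='disc':print(cv2.boxPoints(r).round().tolist())
# disc/ell from side too
for n,b in [('discS',(285,245,340,285)),('ellS',(265,220,325,254))]:
    im=S['im'];P,r,c=mask_rect('side',im,b,yel,.07);print(n,np.round(r[0],1),np.round(r[1],1),round(r[2],1),'circ',np.round(c[0],1),c[1])
q=np.array([[398,365],[510,408],[487,440],[358,410]])/3.75+[80,200]-.4
print('blockS corners',rp('side',q,.105).round(4).tolist())
q=np.array([[608,260],[540,305]])/4+[40,215]-.4
print('blockT near corners',rp('top',q,.105).round(4).tolist())
print('tray corners',rp('top',[[360,166],[459,167],[463,298],[358,299]],.045).round(3).tolist())
w=T['w'];print('tin top',np.nanmedian(w[318:338,103:123].reshape(-1,3),0).round(3),'spool top px',rp('top',[[312,292]],.112),'wax',rp('top',[[313.5,172]],.08))
for yaw in (.55,.65,.75):
  for t in (.4,.6,.8,1.0):
    R=tilt(yaw,t);g=np.array([.46,.337,.087])-.028*np.array([np.cos(yaw),np.sin(yaw),0])
    p=g-.006*R[:,2];q=inverse_kinematics(p,R);q2=inverse_kinematics(p-.15*R[:,2],R);q3=inverse_kinematics(p+[-.05,-.15,.02],R);print(yaw,t,*[None if a is None else np.round(a,2) for a in(q,q2,q3)])
E
```

```text
slab 9888 [571.5  10.5] [278.2 357.8] 88.4 circ [571.3   8.1] 224.4 mean [586.1  14.1]
[[389.0, -124.0], [746.0, -134.0], [754.0, 144.0], [397.0, 155.0]]
disc 1193 [502.2  12.5] [97.5 97.5] 0.3 circ [501.7  12.7] 50.2 mean [501.9  12.3]
ell 911 [640.4   6.2] [104.8  91.5] 85.6 circ [640.1   6.2] 66.9 mean [630.2  17.9]
[[591.0, -42.0], [682.0, -49.0], [690.0, 55.0], [599.0, 62.0]]
discS [496.4  16.6] [ 98.9 113.6] 49.4 circ [494.9  14.9] 57.867740631103516
ellS [631.7   8.1] [111.3 108.2] 85.6 circ [630.1  11.8] 71.6311264038086
blockS corners [[0.5038, 0.3481], [0.438, 0.2918], [0.4194, 0.3115], [0.4777, 0.3794]]
blockT near corners [[0.4441, 0.2867], [0.4162, 0.3278]]
tray corners [[0.744, -0.136], [0.744, -0.399], [0.398, -0.405], [0.394, -0.131]]
tin top [0.327 0.475 0.109] spool top px [[ 0.4150509  -0.01177129]] wax [[ 0.7205636 -0.0131067]]
0.55 0.4 None None None
0.55 0.6 None None None
0.55 0.8 None None None
0.55 1.0 [ 0.15  0.69 -1.17  2.32  1.81  0.74 -0.22] [ 0.03  0.01 -0.85  2.37  0.62  0.25  0.74] None
0.65 0.4 None None None
0.65 0.6 None None None
0.65 0.8 None None None
0.65 1.0 [ 0.2   0.68 -1.17  2.32  1.83  0.65 -0.12] [-1.42 -0.09  0.65  2.44  0.52  0.23  0.99] None
0.75 0.4 None None None
0.75 0.6 None None None
0.75 0.8 None None None
0.75 1.0 [ 0.24  0.68 -1.17  2.31  1.83  0.57  0.  ] None None
```

```bash
python3 - <<'E'
from h import *
from scipy.optimize import minimize
out=[]
def proj(n,X):
    p=camera_params(n);R=np.array(p['rotation']).T;rv,_=cv2.Rodrigues(R);t=-R@np.array(p['position'])
    return cv2.projectPoints(X,rv,t,np.array(p['K'],float),np.array(p['dist'],float))[0].reshape(-1,2)
S=np.load('side0.npz');hsv=cv2.cvtColor(S['im'],cv2.COLOR_RGB2HSV).astype(int)
m=((hsv[...,0]<14)&(hsv[...,1]>110)).astype(np.uint8);mm=np.zeros_like(m);mm[290:340,165:225]=m[290:340,165:225]
n,l,st,_=cv2.connectedComponentsWithStats(mm);k=1+st[1:,4].argmax();mm=(l==k).astype(np.uint8);print('area',st[k])
F=8
M=cv2.resize(mm[280:350,160:235],None,fx=F,fy=F,interpolation=cv2.INTER_NEAREST)
c=np.array([[x,y,z] for x in(-42.5,42.5) for y in(-22.5,22.5) for z in(65,105)])/1000
def cost(v):
    a=v[2];X=c.copy();X[:,0]=v[0]/1e3+c[:,0]*np.cos(a)-c[:,1]*np.sin(a);X[:,1]=v[1]/1e3+c[:,0]*np.sin(a)+c[:,1]*np.cos(a)
    q=(proj('side',X)-[160,280]+.5)*F;h=cv2.convexHull(q.astype(np.float32)).astype(np.int32)
    I=np.zeros_like(M);cv2.fillConvexPoly(I,h,1);return (I!=M).sum()/(M.sum())
b=min((minimize(cost,[463,333,a],method='Nelder-Mead',options=dict(initial_simplex=[[463,333,a],[473,333,a],[463,343,a],[463,333,a+.15]])) for a in(.5,.65,.8)),key=lambda r:r.fun)
print(b.x,b.fun)
im=cv2.resize(S['im'][280:350,160:235],None,fx=F,fy=F)
a=b.x[2];X=c.copy();X[:,0]=b.x[0]/1e3+c[:,0]*np.cos(a)-c[:,1]*np.sin(a);X[:,1]=b.x[1]/1e3+c[:,0]*np.sin(a)+c[:,1]*np.cos(a)
for P in (proj('side',X)-[160,280]+.5)*F: cv2.circle(im,tuple(int(x) for x in P),4,(0,255,0),-1)
cv2.imwrite('pics/fit.png',im[...,::-1])
E
```

```text
area [175 299  35  28 353]
[4.70190633e+02 3.42488720e+02 3.30871174e-01] 1.52376947592068
```

View pics/fit.png

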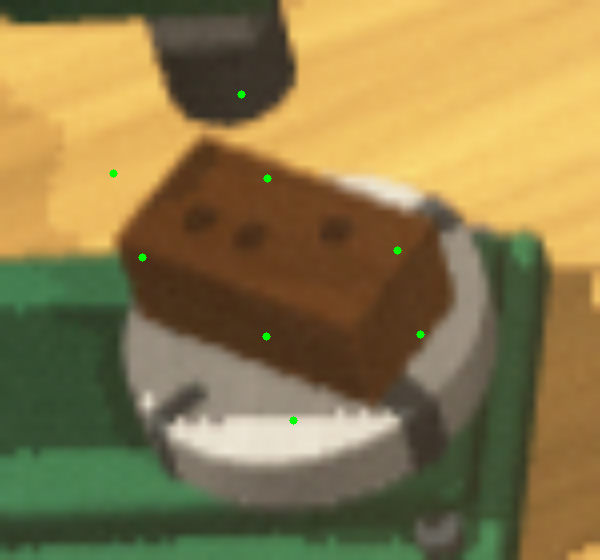

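```bash
python3 - <<'E'
from h import *
print(sense()['time_s'])
# go up to a natural pose first, tool down above the near slab left side
R=tilt(.5,np.pi/2-.15)
for p in ([.40,.22,.35],[.42,.2,.3],[.45,.2,.3]):
    print(p,inverse_kinematics(p,R),inverse_kinematics(p,tilt(.5,1.1)))
E
```

```text
0.1
[0.4, 0.22, 0.35] [-0.15569915 -0.02572697 -0.43330156  1.95322437  0.0029577   1.06231641
  1.47986675] [-3.46016228e-01 -1.77189918e-01 -2.41098053e-01  2.14721162e+00
  4.37981979e-04  6.97523490e-01  1.47698791e+00]
[0.42, 0.2, 0.3] [ 0.60938717  0.12850639 -1.20843128  1.98959056  0.16255733  0.96182551
  1.40002556] [-0.28309816 -0.10897478 -0.24043251  2.21329839 -0.02440047  0.56357793
  1.55992985]
[0.45, 0.2, 0.3] [ 0.54740497  0.20647316 -1.17116137  1.93944805  0.24732555  0.98297127
  1.34560742] [-0.25227607 -0.05565547 -0.23993314  2.16691452 -0.02922884  0.55809394
  1.59685725]
```

The crop shows the block's top corners at (205,138), (440,228), (358,325) and (118,240), and bottom corners at (455,295), (375,405) and (140,310). The automatic fit was wrong, so I'll fit the pose to these corners by least squares.

```bash
python3 - <<'E'
from h import *
from scipy.optimize import least_squares
def proj(n,X):
    p=camera_params(n);R=np.array(p['rotation']).T;rv,_=cv2.Rodrigues(R);t=-R@np.array(p['position'])
    return cv2.projectPoints(X,rv,t,np.array(p['K'],float),np.array(p['dist'],float))[0].reshape(-1,2)
# far-right A, near-right B, near-left C, far-left D ; block x away from robot, y left
A,B,C,D=(42.5,-22.5),(-42.5,-22.5),(-42.5,22.5),(42.5,22.5)
c=np.array([(*A,105),(*B,105),(*C,105),(*D,105),(*B,65),(*C,65),(*D,65)])/1000
o=np.array([[205,138],[440,228],[358,325],[118,240],[455,295],[375,405],[140,310]])/8+[160,280]-.5
ct=c[1:3];ot=np.array([[608,260],[540,305]])/4+[40,215]-.5
def tr(c,v):
    a=v[2];return np.c_[v[0]+c[:,0]*np.cos(a)-c[:,1]*np.sin(a),v[1]+c[:,0]*np.sin(a)+c[:,1]*np.cos(a),c[:,2]]
f=lambda v:np.r_[(proj('side',tr(c,v))-o).ravel(),(proj('top',tr(ct,v))-ot).ravel()]
r=least_squares(f,[.46,.335,.65],x_scale=[.01,.01,.1]);print(r.x,r.fun.round(1))
# ram foot / anvil check: anvil centre from press
x,y,a=r.x
for t in (.8,.9,1.0,1.1):
  for dy in (-.15,0,.1):
    R=tilt(a+dy,t);g=np.array([x,y,.086])-.03*np.array([np.cos(a),np.sin(a),0]);p=g-.006*R[:,2]
    n=np.array([np.sin(a),-np.cos(a),0])
    print(t,dy,[None if q is None else np.round(q,2).tolist() for q in (inverse_kinematics(P,R) for P in (p,p-.06*R[:,2],p+.12*n+[0,0,.01]))])
E
```

```text
[0.46210267 0.33716666 0.71797671] [ 0.1 -1.2  0.1 -1.6 -0.5  0.3 -0.5 -0.7  1.   0.6  0.4  0.7  0.5  1.1
 -2.2 -0.2  0.8  0.5]
0.8 -0.15 [None, None, [0.48, 0.75, -1.17, 2.37, 2.3, 0.65, -0.33]]
0.8 0 [None, None, [0.55, 0.76, -1.17, 2.34, 2.36, 0.49, -0.2]]
0.8 0.1 [None, None, [0.59, 0.77, -1.16, 2.32, 2.38, 0.39, -0.1]]
0.9 -0.15 [[0.17, 0.72, -1.17, 2.38, 2.03, 0.79, -0.39], None, [0.47, 0.71, -1.17, 2.31, 2.05, 0.57, -0.13]]
0.9 0 [[0.24, 0.71, -1.17, 2.37, 2.1, 0.65, -0.27], None, [0.53, 0.72, -1.16, 2.3, 2.04, 0.43, 0.06]]
0.9 0.1 [[0.28, 0.72, -1.17, 2.37, 2.13, 0.56, -0.17], None, [0.56, 0.73, -1.15, 2.28, 1.99, 0.35, 0.22]]
1.0 -0.15 [[0.17, 0.69, -1.17, 2.32, 1.82, 0.72, -0.2], [0.09, 0.36, -0.99, 2.36, 1.62, 0.41, -0.14], [0.46, 0.69, -1.17, 2.26, 1.75, 0.55, 0.13]]
1.0 0 [[0.23, 0.69, -1.17, 2.32, 1.84, 0.6, -0.04], [0.3, 0.45, -1.17, 2.35, 1.62, 0.4, 0.09], [0.51, 0.7, -1.17, 2.24, 1.68, 0.45, 0.38]]
1.0 0.1 [[0.27, 0.69, -1.17, 2.31, 1.83, 0.52, 0.09], [0.34, 0.46, -1.17, 2.34, 1.58, 0.33, 0.26], [0.41, 0.59, -0.97, 2.23, 1.57, 0.22, 0.54]]
1.1 -0.15 [[-0.23, 0.43, -0.62, 2.28, 1.5, 0.32, -0.02], [0.1, 0.37, -0.99, 2.28, 1.23, 0.44, 0.26], [0.2, 0.5, -0.82, 2.21, 1.33, 0.32, 0.44]]
1.1 0 [[-0.18, 0.43, -0.62, 2.27, 1.47, 0.23, 0.18], [0.16, 0.37, -0.99, 2.28, 1.13, 0.35, 0.54], [0.25, 0.51, -0.83, 2.19, 1.14, 0.26, 0.8]]
1.1 0.1 [[0.0, 0.49, -0.81, 2.26, 1.44, 0.28, 0.36], [0.19, 0.38, -0.99, 2.27, 1.0, 0.3, 0.78], [0.4, 0.6, -1.01, 2.18, 1.16, 0.34, 0.92]]
```

```bash
cat > b.py <<'E'
from h import *
a=.70;x,y=.462,.337
R=tilt(a,1.0);u=np.array([np.cos(a),np.sin(a),0]);n=np.array([np.sin(a),-np.cos(a),0])
p=np.array([x,y,.093])-.034*u-.006*R[:,2]
ret=p-.065*R[:,2]
def st(m=''):
    s=sense();print(m,round(s['time_s'],2),np.round(s['position'],4),'F',np.round(s['wrist_force'],1),'gap',round(s['finger_gap'],4),'q',np.round(s['joint_pos'],2))
E
python3 - <<'E'
from b import *
movep(ret+.13*n+[0,0,.1],R);st('pre')
move_l(ret,feed=.2);st('ret')
im,d=snap('side','app.png');cv2.imwrite('pics/app_c.png',cv2.resize(im[170:370,60:300],None,fx=3,fy=3)[...,::-1])
E
```

```text
pre 3.2 [0.4908 0.1904 0.2528] F [0.7 0.5 0.3] gap 0.0853 q [ 0.67  0.16 -1.09  2.18 -0.09  0.34  1.97]Traceback (most recent call last):
  File "<stdin>", line 3, in <module>
rig.Unreachable: the arm cannot follow that straight line within its joint ranges
```

```bash
python3 - <<'E'
from b import *
for t,da in((1.0,0),(1.0,-.15),(1.05,0),(1.1,0),(1.1,-.15)):
  R=tilt(a+da,t);p=np.array([x,y,.093])-.034*u-.006*R[:,2];ret=p-.06*R[:,2]
  for nm,P in(('p',p),('ret',ret),('ret+.13n',ret+.13*n),('+.2n',ret+.2*n),('+.2n.05',ret+.2*n+[0,0,.05])):
    q=inverse_kinematics(P,R);print(t,da,nm,None if q is None else np.round(q,2).tolist())
E
```

```text
1.0 0 p [0.23, 0.66, -1.17, 2.32, 1.82, 0.59, -0.05]
1.0 0 ret [0.3, 0.42, -1.17, 2.35, 1.58, 0.39, 0.1]
1.0 0 ret+.13n [0.62, 0.51, -1.19, 2.28, 1.35, 0.3, 0.64]
1.0 0 +.2n [0.75, 0.58, -1.19, 2.21, 1.14, 0.31, 1.0]
1.0 0 +.2n.05 [0.61, 0.33, -0.94, 2.17, 0.08, 0.25, 1.96]
1.0 -0.15 p [0.17, 0.66, -1.17, 2.32, 1.79, 0.71, -0.21]
1.0 -0.15 ret [0.22, 0.42, -1.17, 2.35, 1.58, 0.52, -0.1]
1.0 -0.15 ret+.13n [0.43, 0.39, -0.99, 2.3, 1.48, 0.26, 0.29]
1.0 -0.15 +.2n [0.69, 0.55, -1.18, 2.23, 1.39, 0.36, 0.58]
1.0 -0.15 +.2n.05 [0.57, 0.31, -0.96, 2.2, 0.51, 0.23, 1.37]
1.05 0 p [0.23, 0.65, -1.17, 2.29, 1.67, 0.59, 0.08]
1.05 0 ret [0.17, 0.34, -1.0, 2.32, 1.29, 0.31, 0.35]
1.05 0 ret+.13n [0.47, 0.4, -0.99, 2.25, 0.91, 0.23, 1.03]
1.05 0 +.2n [0.59, 0.47, -0.99, 2.18, 0.69, 0.26, 1.4]
1.05 0 +.2n.05 [0.56, 0.32, -0.91, 2.14, 0.12, 0.32, 1.91]
1.1 0 p [-0.18, 0.41, -0.62, 2.28, 1.42, 0.24, 0.21]
1.1 0 ret [-0.16, 0.25, -0.61, 2.3, 0.75, 0.22, 0.85]
1.1 0 ret+.13n [0.22, 0.32, -0.7, 2.22, 0.32, 0.22, 1.58]
1.1 0 +.2n [0.42, 0.39, -0.78, 2.15, 0.29, 0.28, 1.75]
1.1 0 +.2n.05 [0.51, 0.32, -0.86, 2.1, 0.14, 0.39, 1.87]
1.1 -0.15 p [-0.39, 0.37, -0.43, 2.29, 1.42, 0.25, 0.01]
1.1 -0.15 ret [-0.62, 0.2, -0.17, 2.32, 0.69, 0.21, 0.7]
1.1 -0.15 ret+.13n [0.1, 0.29, -0.61, 2.24, 0.59, 0.22, 1.12]
1.1 -0.15 +.2n [0.24, 0.34, -0.61, 2.18, 0.35, 0.23, 1.5]
1.1 -0.15 +.2n.05 [0.35, 0.26, -0.72, 2.13, 0.19, 0.35, 1.65]
```

```bash
python3 - <<'E'
from b import *
ret=p-.06*R[:,2]
movep(ret+.13*n,R);st('pre')
move_l(ret,feed=.15);st('ret')
im,d=snap('side');cv2.imwrite('pics/app_c.png',cv2.resize(im[170:370,60:300],None,fx=3,fy=3)[...,::-1])
E
```

```text
pre 4.49 [0.4928 0.1926 0.1487] F [ 1.1  0.6 -0. ] gap 0.0854 q [ 0.62  0.51 -1.19  2.28  1.35  0.3   0.64]
ret 5.51 [0.4094 0.2914 0.1485] F [ 0.9  0.6 -0.1] gap 0.0856 q [ 0.32  0.44 -1.2   2.35  1.58  0.42  0.1 ]
```

View pics/app_c.png

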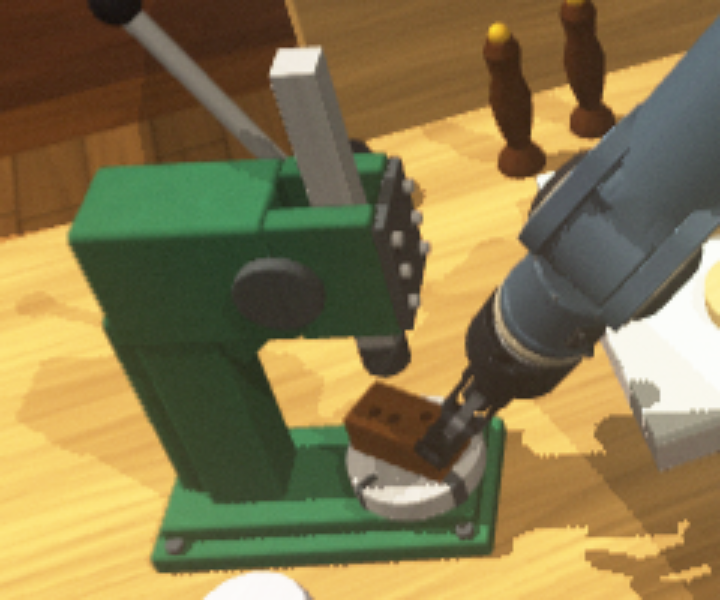

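The open gripper is lined up with the block's near end at crop (445,440), well clear of the ram at (385,355). Next: move in, grip, draw the block out sideways.

```bash
python3 - <<'E'
from b import *
print(move_l(p,feed=.08,until_force=10));st('in')
command_gripper(.03,40);st('grip')
s=sense()
if s['finger_gap']>.04 and s['gripper_force']>10:
    p0=np.array(s['position'])
    move_l(p0+[0,0,.006],feed=.05);st('lift')
    move_l(p0+[0,0,.006]+.15*n,feed=.12);st('out')
    im,d=snap('side');cv2.imwrite('pics/out_c.png',cv2.resize(im[170:370,60:300],None,fx=3,fy=3)[...,::-1])
    for t in(1.0,1.1,1.2):
      for yaw in(-.6,-.45,-.3):
        Rt=tilt(yaw,t)
        print(t,yaw,[None if q is None else np.round(q,2).tolist() for q in (inverse_kinematics(P,Rt) for P in([.5,-.31,.17],[.5,-.31,.055]))])
E
```

```text
False
in 6.46 [0.4335 0.3129 0.0983] F [-0.2 -1.4 -0.9] gap 0.0851 q [ 0.2   0.62 -1.13  2.32  1.82  0.55 -0.08]
grip 6.92 [0.4335 0.3131 0.0987] F [-2.9 -4.2  7.1] gap 0.0448 q [ 0.2   0.62 -1.13  2.32  1.83  0.55 -0.08]
lift 7.2 [0.4336 0.3129 0.1049] F [ 0.5 -0.  -1.6] gap 0.0444 q [ 0.21  0.6  -1.13  2.32  1.79  0.54 -0.05]
out 8.6 [0.5297 0.1987 0.1046] F [ 0.4  0.1 -0.8] gap 0.0446 q [ 0.45  0.58 -0.98  2.23  1.63  0.27  0.41]
1.0 -0.6 [[0.98, 0.33, -0.62, 2.18, 1.2, 0.3, 0.3], [1.05, 0.62, -0.75, 2.24, 1.97, 0.49, -0.38]]
1.0 -0.45 [[1.11, 0.35, -0.72, 2.17, 1.08, 0.24, 0.6], [1.06, 0.6, -0.7, 2.24, 2.09, 0.36, -0.34]]
1.0 -0.3 [[1.46, 0.53, -1.15, 2.15, 1.22, 0.39, 0.71], [1.09, 0.6, -0.67, 2.23, 2.21, 0.24, -0.29]]
1.1 -0.6 [[1.11, 0.38, -0.79, 2.11, 0.94, 0.44, 0.59], [0.84, 0.54, -0.48, 2.19, 1.63, 0.29, -0.12]]
1.1 -0.45 [[1.24, 0.42, -0.91, 2.1, 0.91, 0.42, 0.8], [0.98, 0.57, -0.61, 2.18, 1.63, 0.28, 0.09]]
1.1 -0.3 [[1.32, 0.46, -0.97, 2.09, 0.8, 0.4, 1.07], [1.17, 0.64, -0.8, 2.17, 1.55, 0.32, 0.39]]
1.2 -0.6 [[1.16, 0.43, -0.87, 2.04, 0.79, 0.57, 0.74], [0.96, 0.58, -0.63, 2.12, 1.22, 0.4, 0.32]]
1.2 -0.45 [[1.22, 0.45, -0.92, 2.04, 0.74, 0.55, 0.96], [0.79, 0.52, -0.38, 2.13, 0.87, 0.22, 0.79]]
1.2 -0.3 [[1.33, 0.51, -1.04, 2.03, 0.76, 0.57, 1.12], [1.08, 0.61, -0.71, 2.11, 1.08, 0.33, 0.81]]
```

View pics/out_c.png

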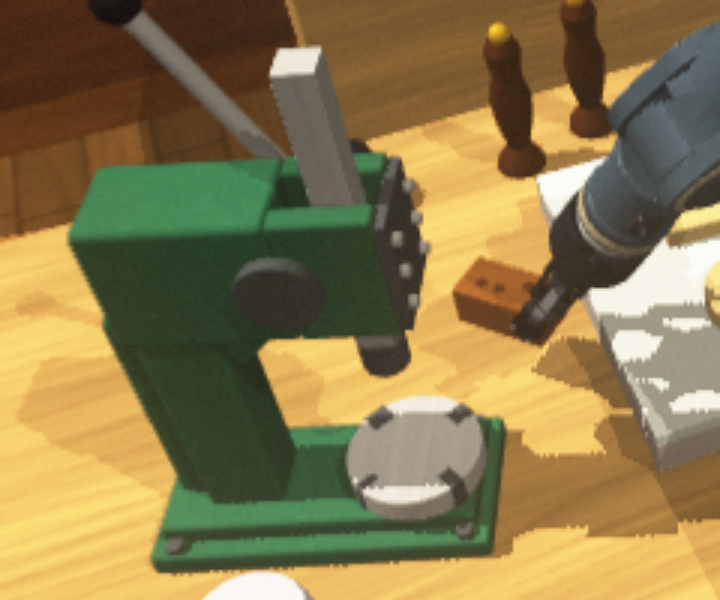

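The block is out, held at crop (505,300), and the anvil is empty with the ram untouched. Next I'll carry it to the tray.

```bash
python3 - <<'E'
from b import *
P=np.array(sense()['position'])
for dz in(.12,.08):
    try: move_l(P+[0,0,dz],feed=.2);break
    except Unreachable: print('unreach',dz)
st('up')
Rt=tilt(-.6,1.1)
movep([.5,-.31,.17],Rt);st('over')
try: move_l([.5,-.31,.05],feed=.12,until_force=12)
except Unreachable: print('u'); movep([.5,-.31,.05],Rt)
st('down')
command_gripper(.075);st('rel')
try: move_l(np.array([.5,-.31,.05])-.1*Rt[:,2],feed=.2)
except Unreachable: move_l([.5,-.31,.17],feed=.2)
st('up')
Pd=np.array([.6,.0,.2]);
for yaw in (0,np.pi): print(inverse_kinematics([.615,-.005,.15],tilt(yaw,np.pi/2-1e-6)))
E
```

```text
up 9.72 [0.5291 0.1986 0.2239] F [ 0.7 -0.1 -1.3] gap 0.0443 q [ 0.76  0.49 -1.36  2.13  0.88  0.44  1.11]
over 11.6 [ 0.5007 -0.3087  0.1701] F [-0.4 -0.2 -1.8] gap 0.0446 q [ 1.    0.35 -0.66  2.12  0.84  0.39  0.66]
down 12.75 [ 0.5004 -0.3098  0.0502] F [-0.9  1.2 -0.9] gap 0.0444 q [ 0.76  0.53 -0.37  2.2   1.69  0.24 -0.19]
rel 13.16 [ 0.5001 -0.3101  0.0503] F [0.5 0.1 0. ] gap 0.0748 q [ 0.76  0.53 -0.37  2.2   1.69  0.24 -0.19]
up 13.9 [ 0.4623 -0.2848  0.1389] F [ 0.  -0.1  0.5] gap 0.0752 q [ 0.93  0.32 -0.57  2.24  1.03  0.29  0.44]
[ 0.50749292  0.61661319 -0.80758198  1.75266544  0.51984774  0.99952796
  1.07200788]
[ 0.18701449  0.50301252 -0.33572349  1.77168513  0.20399901  0.90100248
 -1.8082055 ]
```

```bash
python3 - <<'E'
from b import *
im,d=snap('top');yel=lambda h:(h[...,1]>60)&(h[...,0]>10)&(h[...,0]<40)
e=-.077;g=np.array([.6138,.0002])
c=[(q,yw) for yw in(e+np.pi/2,e-np.pi/2) for q in [inverse_kinematics([*g,.13],tilt(yw,np.pi/2))] if q is not None]
q0=np.array(sense()['joint_pos']);q,yw=min(c,key=lambda k:np.abs(k[0]-q0).max());print(yw,np.round(q,2))
Rd=tilt(yw,np.pi/2)
P=np.array(sense()['position']);
try: move_l(P+[0,0,.08],feed=.25)
except Unreachable: print('no lift')
command_gripper(.056)
movep([*g,.14],Rd);st('over')
print(move_l([*g,.078],feed=.1,until_force=8));st('down')
command_gripper(.02,40);st('grip')
P=np.array(sense()['position']);move_l(P+[0,0,.08],feed=.2);st('lift')
move_l([.63,-.25,.15],feed=.25)
print(move_l([.63,-.25,.038],feed=.12,until_force=8));st('down')
command_gripper(.06);move_l([.63,-.25,.16],feed=.25);st('up')
movep([.502,.10,.16],tilt(yw-e,np.pi/2));command_gripper(.05);st('pre disc')
im,d=snap('top','after.png')
E
```

```text
-1.6477963267948965 [ 0.38  0.58 -0.63  1.78  0.42  0.92 -0.5 ]
over 16.1 [ 0.6136 -0.0012  0.1398] F [-0.  -0.7 -0.5] gap 0.0558 q [ 0.44  0.59 -0.71  1.77  0.46  0.95 -0.54]
False
down 16.87 [6.142e-01 4.000e-04 7.830e-02] F [ 0.   0.5 -0.1] gap 0.0559 q [ 0.4   0.67 -0.66  1.81  0.53  0.85 -0.59]
grip 17.17 [6.146e-01 4.000e-04 7.910e-02] F [-0.1  0.   3.9] gap 0.0374 q [ 0.4   0.67 -0.66  1.81  0.53  0.85 -0.59]
lift 17.73 [ 6.138e-01 -1.000e-04  1.582e-01] F [-1.  -0.8 -0.3] gap 0.0367 q [ 0.44  0.57 -0.72  1.75  0.44  0.99 -0.52]
False
down 19.96 [ 0.6308 -0.25    0.039 ] F [-0.8  0.3 -0.9] gap 0.0368 q [ 0.72  0.79 -0.61  1.66  0.56  0.87 -0.2 ]
up 20.95 [ 0.6294 -0.2501  0.1597] F [ 0.4 -0.4  0.1] gap 0.0599 q [ 0.76  0.66 -0.68  1.59  0.46  1.06 -0.12]
pre disc 22.61 [0.5024 0.0993 0.1599] F [-0.3 -0.4 -1. ] gap 0.0497 q [ 0.38  0.44 -0.83  1.98  0.42  0.89 -0.67]
```

View pics/after.png

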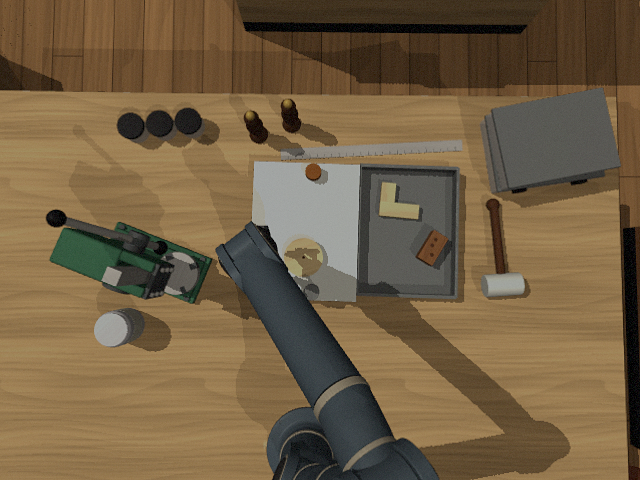

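The L (398,203) and block (432,248) lie in the tray, and the disc (304,257) and spool are still in place. Next I'll push the disc in.

```bash
python3 - <<'E'
from b import *
move_l([.502,.10,.079],feed=.15,until_force=8);st('down')
print(move_l([.502,-.06,.079],feed=.12,until_force=15));st('a')
print(move_l([.502,-.162,.079],feed=.12,until_force=20));st('b')
move_l([.502,-.155,.16],feed=.25)
movep([.502,.12,.2],sense()['tcp_rot']);st('up')
im,d=snap('top','disc.png')
yel=lambda h:(h[...,1]>60)&(h[...,0]>10)&(h[...,0]<40)
P,r,c=mask_rect('top',im,(350,215,455,300),yel,.026);print(len(P),np.round(c[0],1),c[1],np.round(r[1],1))
P,r,c=mask_rect('top',im,(365,170,455,228),yel,.026);print('ell',np.round(r[0],1),np.round(r[1],1))
E
```

```text
down 23.35 [0.5024 0.1004 0.0795] F [-0.2  0.1 -0.1] gap 0.0497 q [ 0.29  0.56 -0.74  2.04  0.55  0.75 -0.78]
False
a 24.83 [ 0.5018 -0.0596  0.0789] F [0.2 0.1 1.1] gap 0.0501 q [ 0.61  0.55 -0.73  2.06  0.55  0.74 -0.47]
False
b 25.83 [ 0.502  -0.1611  0.0791] F [-0.6  0.5  1.5] gap 0.0503 q [ 0.79  0.57 -0.73  2.01  0.55  0.76 -0.27]
up 27.38 [0.5021 0.1181 0.1991] F [0.8 0.6 0.1] gap 0.0499 q [ 0.4   0.41 -0.9   1.93  0.39  0.98 -0.68]
1138 [ 501.8 -198.4] 51.233768463134766 [ 98.6 101.1]
ell [ 655.6 -243.3] [108.6  92.9]
```

View pics/disc.png

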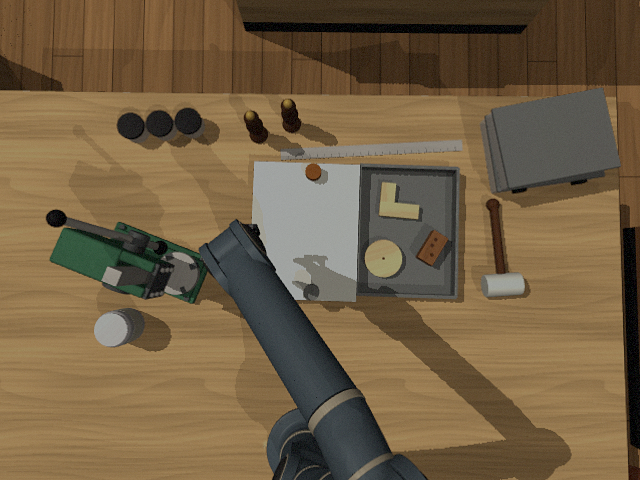

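The disc lies round and flat in the tray at (384,258), about 64 mm off the tray's centre in y (limit 96). The L (398,203) and block (432,248) are inside, and the spool (312,292), wax (313,172), mallet and tin haven't moved.

```bash
python3 - <<'E'
from b import *
im,d=snap('top');w=cloud('top',d)
print('z disc L/R',np.nanmedian(w[250:268,370:376,2]),np.nanmedian(w[250:268,392:398,2]),'ell',np.nanmedian(w[206:217,382:415,2]),'block',np.nanmedian(w[243:255,428:437,2]))
if np.nanmedian(w[250:268,370:376,2])<.045: print(finish_job())
E
```

```text
z disc L/R 0.023616059996892313 0.023907446245627795 ell 0.023949789303428504 block 0.04401882353257647
the job is handed in; nothing more can be done
None
```

The block, the L-shaped offcut and the round offcut are all lying flat in the scrap tray. The ram was not touched, the spool, wax, mallet and tin look unmoved in the last picture, and I handed the job in at about 27 s of the 70 s; no verdict came back.

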